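Click-test blender switch units and rack the one that will not latch

ROBOT

A 7-joint arm with a two-finger parallel gripper is mounted at the origin on the work surface. World frame = base frame: x ahead of the robot, y to its left, z up, the work surface at z = 0. Lengths are in mm, angles in rad, forces in N, time in s.
With the tool pointing down it reaches from about 425 to 950 mm from the base axis. Payload 4.7 kg.
Tool frame: the origin (TCP) lies midway between the tips of the shut fingers; the grasp point (between the pads) lies 19 mm behind it; z points along the fingers, y is the line along which they close (so a half turn about z gives the same grasp; the last joint's range is limited). The gripper opens to 87 mm and grips with 3 to 60 N. Pads are 19 mm wide; open, the fingers measure 117 mm over their backs; the gripper's body (75 mm by 190 mm) begins 51 mm behind the grasp point.
Start: joints at [1.292, 0.469, -0.049, 1.532, 0.024, 1.141, -0.082], TCP at [166.914, -654.056, 222.573] pointing down, gripper open.
Joint ranges: [-2.59, 2.59], [-0.33, 1.99], [-1.39, 1.29], [0.1, 2.45], [-1.04, 4.18], [0.21, 1.99], [-2.66, 2.66]. Speed limits (rad/s): [2.57, 2.57, 3.14, 3.14, 3.14, 3.14, 3.14].

INTERFACE

Orientations are given as a rotation vector (axis times angle).
In Python, from workcell import sense, snapshot, close_job gives the robot as it stands.
- The arm moves only by the tool play_rows, never from a script. Its argument "rows" is a list of rows, each an object with "delta_pos": the shift along the tool's x, y, z in m, a list of three; "rot": the turn, a rotation vector about the tool's x, y, z in degrees, a list of three; "claw": the opening, from 0 (shut) to 1 (fully open). A call has 1 to 8 rows; each row is the pose to reach, as a shift and turn from the pose commanded when the call began, along the tool's axes at that moment; what a row does not reach only later rows make up. A row lasts 1/8 s, in which the tool goes at most 62.5 mm and 10.7 degrees, less where a joint would pass 70% of its speed; a pose out of reach is approached as far as the arm can. A call with a gripper value outside its range is refused whole. The fingers move at their own pace and stop on an object; "grip_force" is the grip in N (left out, the last holds). Time passes only in rows, so rows that repeat a pose let the fingers close. It gives the time, the measured TCP pose, the force, the opening and the grip force at its end, in the units of the state.
- sense(): the state, without advancing time (a new reading comes with each control period).
- snapshot(name): name is "scene" or "top"; returns a dict with "color" (480x640x3 uint8, blue, green, red), "fx", "fy", "cx", "cy" (pixels), "pose" (4x4, takes a point from camera to world coordinates). Camera axes: x right, y up, looking along -z (the intrinsics and any distortion apply to the point x, -y, -z); pixel columns grow to the right and rows downward; lengths in mm; the calibration is good to about 2 mm. A picture is of the moment at which its call begins. There is no depth.
- close_job(): hands the job in; it is judged then, once.
The state is a dict: "t": time; "joint_positions": joint angles; "joint_velocities": joint speeds; "joint_efforts": joint torques, N m; "position": TCP position; "ee_rot": TCP orientation; "contact_force": force on the tool from outside, world axes, zero at the start; "torque": the same for the moment, N m; "gripper_width": finger opening in mm; "gripper_force": force on a finger pad.
Only numpy, scipy, OpenCV 4.12 (cv2) and the standard library are available. Lean on these libraries where they do the work, as an engineer would, in place of code of your own. Each camera call takes 0.05 s, during which the arm holds its last target. There are 200 camera calls.

TASK

Click-test the three blender switch units where they stand on the counter, pressing each button fully down and letting go: in a sound unit it stays down, in the one faulty unit it springs back up. Leave the sound units standing where they are, buttons latched down, and once it has failed its test slide the faulty unit, upright with its button on top, fully home into the empty slot of the dark reject rack and let go of it. Do not disturb the old unit in the rack's other slot, the jar, the green cap or the nut driver.

Things in the scene. Friction and masses are not known exactly. Their poses are not given: they have to be found in the camera images.
- unit_a: switch unit A: an upright grey slab 32 (its x) by 64 (its y) by 70 high (z) mm, about 0.18 kg, loose, standing on the counter; origin at the centre of its underside. A round black push button (22 mm diameter) rises from the middle of its top. The three units look alike; one of the three has a worn latch, and which one stands where changes each time.
- unit_b: switch unit B: an upright grey slab 32 (its x) by 64 (its y) by 70 high (z) mm, about 0.18 kg, loose, standing on the counter; origin at the centre of its underside. A round black push button (22 mm diameter) rises from the middle of its top. The three units look alike; one of the three has a worn latch, and which one stands where changes each time.
- unit_c: switch unit C: an upright grey slab 32 (its x) by 64 (its y) by 70 high (z) mm, about 0.18 kg, loose, standing on the counter; origin at the centre of its underside. A round black push button (22 mm diameter) rises from the middle of its top. The three units look alike; one of the three has a worn latch, and which one stands where changes each time.
- unit_a_button (a joint): push button of unit A: 0 = up (its top 14 mm above the slab, 84 mm above the slab's underside), grows as pressed straight down, 0.009 = fully down (5 mm above the slab). Pressed slowly (30 mm/s or less) it takes 3 to 6 N to go fully down, more if pressed fast. A sound one stays down when let go; a worn one springs right back up.
- unit_b_button (a joint): push button of unit B: 0 = up (its top 14 mm above the slab, 84 mm above the slab's underside), grows as pressed straight down, 0.009 = fully down (5 mm above the slab). Pressed slowly (30 mm/s or less) it takes 3 to 6 N to go fully down, more if pressed fast. A sound one stays down when let go; a worn one springs right back up.
- unit_c_button (a joint): push button of unit C: 0 = up (its top 14 mm above the slab, 84 mm above the slab's underside), grows as pressed straight down, 0.009 = fully down (5 mm above the slab). Pressed slowly (30 mm/s or less) it takes 3 to 6 N to go fully down, more if pressed fast. A sound one stays down when let go; a worn one springs right back up.
- rack: fixed dark steel reject rack, a block 74 (x) by 180 (y) by 36 high (z) mm, origin at the centre of its underside, with two rectangular slots in its top, 35 by 67 mm, long side along its y, 30 mm deep, mouth chamfered 3 mm. The empty slot is centred 41 mm to its -y side; the other, 41 mm to +y, holds the old unit.
- rack_hole0 (a point): centre of the mouth of the empty slot, level with the rack's top (36 mm above the counter), axes as the rack's. A unit fits upright with its x along the rack's x, either way round, 1.5 mm of play on each side; fully home its underside is 30 mm below this point.
- old_unit: earlier reject standing in the rack's other slot: same slab as the units but its button is missing; origin at the centre of its underside; a bystander, leave it alone
- jar: glass jar with a steel screw lid, 72 mm across, 85 mm high, loose; origin at the centre of its underside; a bystander, leave it alone
- cap: green plastic measuring cap, an open cup 56 mm across, 40 mm high, loose; origin at the centre of its underside; a bystander, leave it alone
- nut_driver: nut driver lying along its x, 205 mm long, 32 mm thick, loose; origin near its middle at counter level; a bystander, leave it alone
Things that resemble listed ones, but are neither listed nor needed, are in the scene too. Leave any orange look-alike of the unit_c alone.

How it is judged:
By the outcome, as a careful person would: the job done as asked, in the order asked, and still so for the second after the job is handed in, with the robot touching nothing.
It also fails if it takes over 61 s, if anything falls off the work surface, if the arm or the gripper's body presses on something with over 40 N, if the wrist force passes 120 N, or if a joint passes its speed limit or range.

## Working session

There is one attempt and no reset: what is moved stays moved. The work goes in short steps, Python scripts to look and compute and a tool call to move; the robot and the scene stay as the last step left them, time stands still between calls to the robot, and variables do not carry over. Pictures are saved under pics/ and viewed, at most 10 in all, crops included, and the job is handed in when it is done.

Besides the shell and the picture viewer there is one more tool, called as name([rows], argument=value, ...), one row to a line, values as JSON. play_rows: Moves the arm, as the interface text tells. Its arguments: {"type":"object","properties":{"rows":{"type":"array","items":{"type":"object","properties":{"delta_pos":{"type":"array","items":{"type":"number"}},"rot":{"type":"array","items":{"type":"number"}},"claw":{"type":"number"}}}},"grip_force":{"type":"number"}},"required":["rows"]}

```bash
ls; mkdir -p pics; python3 - <<'E'
from workcell import sense, snapshot
import cv2
for n in("scene","top"):
    s=snapshot(n); cv2.imwrite(f"pics/{n}0.png",s["color"]); print(n,s["fx"],s["fy"],s["cx"],s["cy"],s["pose"],[k for k in s])
print(sense())
E
```

```text
pics
scene 595.908295055299 595.908295055299 311.56570619779774 236.50805857802968 [[ 4.40755049e-01 -7.62759881e-01  4.73214910e-01  1.11544044e+03]
 [ 8.97544998e-01  3.81641703e-01 -2.20822522e-01 -2.45303906e+02]
 [-1.21639830e-02  5.22060317e-01  8.52821824e-01  1.03324752e+03]
 [ 0.00000000e+00  0.00000000e+00  0.00000000e+00  1.00000000e+00]] ['color', 'fx', 'fy', 'cx', 'cy', 'pose']
top 484.4082287498397 484.4082287498397 312.89612905854835 241.08396835374526 [[-1.23354387e-02  9.92516885e-01 -1.21482800e-01  4.76802974e+02]
 [-9.99904970e-01 -1.14959481e-02  7.60884561e-03  7.21818121e+00]
 [ 6.15534778e-03  1.21565114e-01  9.92564373e-01  9.78207620e+02]
 [ 0.00000000e+00  0.00000000e+00  0.00000000e+00  1.00000000e+00]] ['color', 'fx', 'fy', 'cx', 'cy', 'pose']
{'t': 0.1, 'joint_positions': array([ 1.29211098,  0.46936194, -0.0486283 ,  1.53351375,  0.02412155,
        1.1409879 , -0.08229888]), 'joint_velocities': array([-1.04223200e-03, -2.47511479e-03, -3.05122309e-04, -3.25446184e-03,
        4.70323834e-04,  7.59496679e-04, -3.02793756e-05]), 'joint_efforts': array([ 7.03495916e-04, -5.09170997e+01, -8.10570130e-02, -2.36826468e+01,
       -6.14149100e-02,  3.44733568e-02,  5.61831234e-05]), 'position': array([ 166.76062934, -653.55400004,  221.62940483]), 'ee_rot': array([-3.11545991e+00, -3.91240789e-01,  4.23270466e-04]), 'contact_force': array([0.42354533, 0.33425617, 0.12540103]), 'torque': array([-0.02361874,  0.03027   , -0.0010787 ]), 'gripper_force': 0.0, 'gripper_width': 87.01491790089919}
```

View pics/scene0.png

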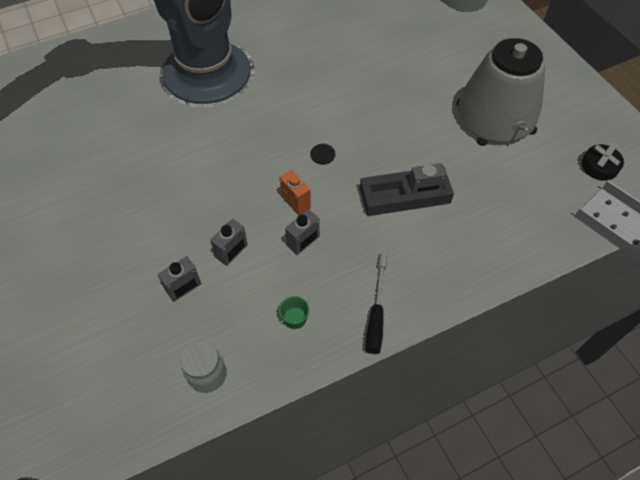

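View pics/top0.png

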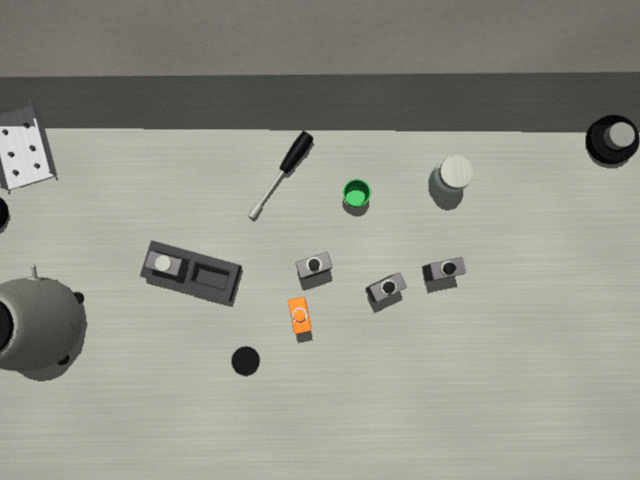

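Scene view: three grey units with buttons at about (176,268), (227,230), (307,219), an orange decoy at (295,190), and the rack at (405,188) with the old unit at (430,175). Top view: units at (314,265), (388,288), (448,268), decoy at (299,315), and the empty slot at (212,275) in the rack. Look-alikes for a unit are the decoy (wrong colour) and the old unit in the rack (no button). I choose the three grey ones with black buttons and check them in a close crop.

```bash
python3 - <<'E'
import cv2,numpy as np
a=cv2.imread("pics/top0.png")[225:325,130:490]; b=cv2.imread("pics/scene0.png")[155:305,140:470]
a=cv2.resize(a,None,fx=2.2,fy=2.2,interpolation=cv2.INTER_CUBIC);b=cv2.resize(b,None,fx=2.4,fy=2.4,interpolation=cv2.INTER_CUBIC)
w=800;o=np.zeros((a.shape[0]+b.shape[0],w,3),np.uint8);o[:a.shape[0],:a.shape[1]]=a;o[a.shape[0]:,:b.shape[1]]=b[:,:w]
o=np.clip(o.astype(float)*1.6,0,255).astype(np.uint8)
print(o.shape);cv2.imwrite("pics/crop1.png",o)
for n,R in(("top",(225,325,130,490)),("scene",(155,305,140,470))):
    im=cv2.imread(f"pics/{n}0.png");g=im.max(2)
    for t in (35,):
        m=np.zeros_like(g);m[R[0]:R[1],R[2]:R[3]]=(g[R[0]:R[1],R[2]:R[3]]<t)*255
        k,l,s,c=cv2.connectedComponentsWithStats(m)
        print(n,t,[(s[i].tolist(),c[i].round(1).tolist()) for i in range(1,k) if s[i,4]>25])
E
```

```text
(580, 800, 3)
top 35 [([192, 264, 31, 17, 125], [203.1, 270.3]), ([449, 264, 6, 9, 29], [451.6, 268.1]), ([230, 267, 11, 34, 56], [234.9, 283.2]), ([153, 271, 33, 12, 133], [169.3, 276.1])]
scene 35 [([311, 155, 23, 9, 154], [322.3, 158.3]), ([398, 182, 7, 12, 44], [400.9, 188.7]), ([360, 184, 8, 30, 65], [363.7, 198.3]), ([417, 185, 22, 7, 73], [427.9, 187.9]), ([297, 215, 10, 11, 86], [301.8, 220.1]), ([222, 225, 9, 11, 81], [226.1, 230.4]), ([300, 230, 17, 20, 128], [308.1, 240.0]), ([227, 239, 18, 22, 144], [235.6, 249.4]), ([170, 263, 11, 11, 92], [175.0, 268.1]), ([174, 279, 23, 19, 182], [185.1, 287.7])]
```

View pics/crop1.png

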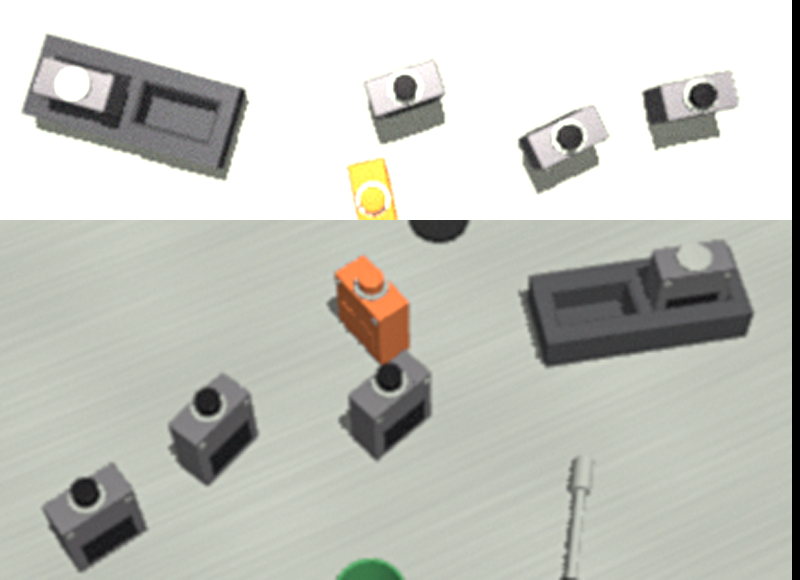

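Crop: each of the three grey units (crop top (405,87), (570,137), (703,95)) has a black button. The decoy is orange, and the old unit has only a pale ring. The choice stands.

```bash
cat > h.py <<'E'
import cv2,numpy as np
def ray(s,uv):
    P=s["pose"];d=np.array([(uv[0]-s["cx"])/s["fx"],-(uv[1]-s["cy"])/s["fy"],-1.]);return P[:3,3],P[:3,:3]@d
def plane(s,uv,z):
    o,d=ray(s,uv);return (o+d*(z-o[2])/d[2])[:2]
def tri(s1,a,s2,b):
    o,d=ray(s1,a);p,e=ray(s2,b);k=np.linalg.lstsq(np.c_[d,-e],p-o,rcond=None)[0]
    x,y=o+k[0]*d,p+k[1]*e;return (x+y)/2,np.linalg.norm(x-y)
E
python3 - <<'E'
from h import *
from workcell import snapshot
S={n:snapshot(n) for n in("top","scene")}
def comps(n,R,f):
    im=S[n]["color"].astype(int);m=np.zeros(im.shape[:2],np.uint8);r=np.s_[R[0]:R[1],R[2]:R[3]]
    m[r]=f(im[r]);return m
g=S["top"]["color"].max(2)
tb=[(314,265),(388,288),(448,268)];sb=[(302,220),(226,230),(175,268)]
for i in range(3):
    u,v=tb[i];c=[]
    for n,(u,v) in(("top",tb[i]),("scene",sb[i])):
        gg=S[n]["color"].max(2).astype(int);r=gg[v-9:v+10,u-9:u+10]
        m=(r<52).astype(np.uint8);k,l,s,cc=cv2.connectedComponentsWithStats(m)
        j=[j for j in range(1,k) if s[j,4]>20];j=min(j,key=lambda j:np.hypot(*(cc[j]-9)));c.append(cc[j]+[u-9,v-9]);print(n,s[j],c[-1].round(1))
    p,e=tri(S["top"],c[0],S["scene"],c[1]);print(i,"button",p.round(1),"gap",e.round(1), "top@84",plane(S["top"],c[0],84).round(1),"scene@84",plane(S["scene"],c[1],84).round(1))
for (u,v) in tb:
    print(g[v-2,u-24:u+25:2]); print(g[v-18:v+22:2,u+10])
for v in (272,278,285):print(g[v,185:250:2])
for u in(200,215,238):print(u,g[245:310:2,u])
im=S["top"]["color"];print(im[258:262,318:322].reshape(-1,3)[:4],im[320,400])
E
```

```text
top [ 5  6  8  8 38] [313.9 266.5]
scene [ 3  4 11 11 94] [301.6 220. ]
0 button [540.3   0.8  73.5] gap 3.7 top@84 [538.9  -0.8] scene@84 [ 5.473e+02 -2.000e-01]
top [ 4  3 11 11 84] [388.5 287. ]
scene [ 4  4 11 12 99] [226.1 230.4]
1 button [ 500.1 -137.8   77.8] gap 2.1 top@84 [ 499.5 -137.8] scene@84 [ 504.6 -137.6]
top [  4   4  13  11 102] [448.9 268.1]
scene [  3   4  12  12 108] [174.9 268.1]
2 button [ 533.6 -251.8   77.6] gap 1.7 top@84 [ 532.9 -250.7] scene@84 [ 538. -251.]
[175 178 177 142 163 156 165 156 192 154  53  55  58  55  53 198 164 155
 150 153 137 176 180 179 180]
[180 180 177 147 163 160 161 156 155 151 152 123  32  77  83  79  76  77
  88 182]
[182 171 121 101 142 152 149 149 140 167  39  48  44  44  39  59 157 131
 136 131 131 126 188 181 188]
[189 162 138 137 144 141 136 136 131 134 128  73  77  80  77  80 164 179
 182 178]
[ 48  40  33  82 140 138 139 135 144 181  31  44  37  33  36  37 102 124
 125 126 134 179 176 176 182]
[180 177 181 180 120 129 129 127 124 126 124 127 120 180 180 181 187 185
 182 181]
[ 36  69  83  71  44  28  31  72  84  81  83  82  82  68  54  43  36  35
  28  32  34  33  57  87  84  85  50  31  80 162 183 190 186]
[ 58  80  63  46  22  32  71  78  77  81  79  81  79  81  79  79  81  83
  79  80  84  72  81  84  83  60  24  69 152 181 180 183 180]
[ 81  73  75  77  81  78  78  85  74  74  66  60  61  72  76  83  85  81
  84  81  76  84  80  84  49  28  80 170 190 191 188 192 188]
200 [191 191 185 188 157  84  82  79  80  53  33  32  68  81  83  77  79  82
  79  61  76  79  76  75  75  77  82 183 182 183 180 183 180]
215 [190 192 189 187 187 188 164  82  78  85  86  56  31  34  70  85  82  82
  80  83  83  61  76  81  81  78  75  79  83 155 181 175 177]
238 [185 184 187 182 181 182 186 188 179 174  81  58  44  27  31  35  51  63
  69  83 118 158 151 182 181 182 188 181 184 187 179 182 179]
[[184 194 192]
 [163 168 171]
 [155 156 164]
 [155 153 160]] [166 178 175]
```

```bash
cat > meas.py <<'E'
from h import *
from workcell import snapshot
S={n:snapshot(n) for n in("top","scene")}
U={"top":[(314,265),(388,288),(448,268)],"scene":[(302,226),(228,234),(178,271)]}
vis=[]
for n in S:
    im=cv2.medianBlur(S[n]["color"],3).astype(int);f=2*im[...,1]-im[...,0]-im[...,2];g=im.max(2)
    S[n]["steel"]=(f<4);S[n]["g"]=g
def face(n,c,lo,hi,z=70,w=24):
    s=S[n];u,v=c;m=np.zeros(s["g"].shape,np.uint8);r=np.s_[v-w:v+w,u-w:u+w]
    m[r]=(s["steel"][r]&(s["g"][r]>lo)&(s["g"][r]<hi))
    m=cv2.morphologyEx(m,cv2.MORPH_OPEN,np.ones((2,2)))
    k,l,st,cc=cv2.connectedComponentsWithStats(m);j=1+np.argmax(st[1:,4]);m=(l==j).astype(np.uint8)
    cs,_=cv2.findContours(m,cv2.RETR_EXTERNAL,cv2.CHAIN_APPROX_NONE);p=max(cs,key=len)[:,0]
    q=np.array([plane(s,x,z) for x in p],np.float32);return cv2.minAreaRect(q),m
def show(R):
    (c,(a,b),t)=R
    if a<b:a,b,t=b,a,t+90
    return np.round([*c,a,b,(t+90)%180-90],1)  # t: world angle of long side
E
python3 - <<'E'
from meas import *
g=S["scene"]["g"]
for u,v in U["scene"]:print(g[v-16:v+20:2,u+8],g[v,u-20:u+24:2], S["scene"]["steel"][v,u-20:u+24:2].astype(int))
for n,lo,hi in(("top",100,175),("scene",0,300)):
    for c in U[n]:
        R,m=face(n,c,lo,hi);print(n,show(R),m.sum())
# rack
s=S["top"];r=np.s_[235:312,130:250]
o=np.hstack([cv2.resize((s["steel"][r]*255).astype(np.uint8),None,fx=3,fy=3),cv2.resize(np.clip(s["g"][r]*2,0,255).astype(np.uint8),None,fx=3,fy=3)])
q=np.s_[155:220,352:462];s=S["scene"]
o2=np.hstack([cv2.resize((s["steel"][q]*255).astype(np.uint8),None,fx=3,fy=3),cv2.resize(np.clip(s["g"][q]*2,0,255).astype(np.uint8),None,fx=3,fy=3)])
o2=np.pad(o2,((0,0),(0,o.shape[1]-o2.shape[1])));cv2.imwrite("pics/rack.png",np.vstack([o,o2]))
E
```

```text
[102  83  83  83  83  84  89  83  65  53  54  54  43  21  18  18  27  93] [125 125 102  83  82  82  83  95 111  79  66  91 114  91  65  53  53  53
  59 119 124 124] [0 0 0 1 1 1 1 0 0 0 0 0 0 0 1 1 1 1 1 0 0 0]
[122 113  83  83  83  83  84  83  68  52  53  54  53  40  20  19  18  19] [122 122 122 116  86  86 109  50  20  19  20  41 102  88  68  53  53  52
  53 118 125 125] [0 0 0 0 1 1 0 1 1 1 1 1 0 1 1 1 1 1 1 0 0 0]
[120  83  82  83  83  83  83  83  83  66  54  54  54  54  31  18  18  19] [126 119  92  82  82  99  69  23  24  25  20  49 114  86  83  80  60  65
  65  74 127 126] [0 0 1 1 1 0 0 1 1 1 1 1 0 1 1 1 1 1 1 1 0 0]
top [535.4  18.4  31.   20.7  20.4] 162
top [ 491.  -122.2   33.    22.6   25.6] 182
top [ 535.7 -274.2   31.6   22.8    9.5] 163
scene [552.   -0.6 106.7  62.6 -26.6] 1130
scene [ 522.3 -138.8   81.8   63.   -65.2] 918
scene [ 554.6 -249.1   69.7   65.4    3.9] 981
```

View pics/rack.png

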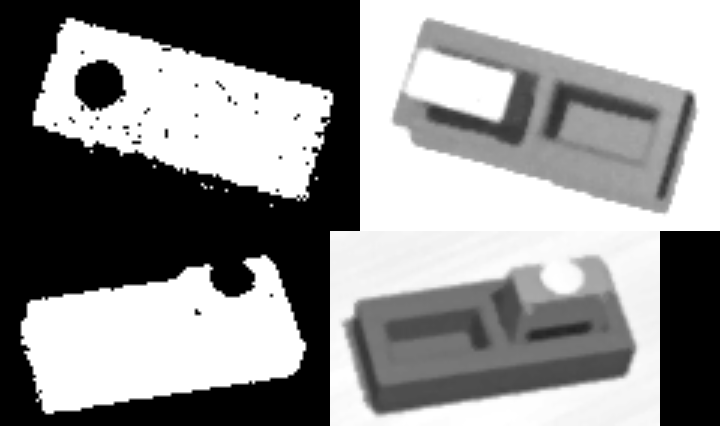

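Rack picture: steel mask separates the rack cleanly; slot mouth is visible at about (195,270)–(233,291) in the top frame; in the scene view the top face is brighter than the front.

```bash
cat > meas2.py <<'E'
from meas import *
def face2(n,c,lo,hi,z=70,w=24,k=9):
    s=S[n];u,v=c;m=np.zeros(s["g"].shape,np.uint8);r=np.s_[v-w:v+w,u-w:u+w]
    m[r]=(s["g"][r]>lo)&(s["g"][r]<hi)&(s["steel"][r]|(n=="scene"))
    m=cv2.morphologyEx(m,cv2.MORPH_OPEN,np.ones((3,3)) if n=="scene" else np.ones((2,2)))
    m=cv2.morphologyEx(m,cv2.MORPH_CLOSE,cv2.getStructuringElement(cv2.MORPH_ELLIPSE,(k,k)))
    K,l,st,cc=cv2.connectedComponentsWithStats(m);j=1+np.argmax(st[1:,4]);m=(l==j).astype(np.uint8)
    p=max(cv2.findContours(m,0,cv2.CHAIN_APPROX_NONE)[0],key=len)[:,0]
    return cv2.minAreaRect(np.array([plane(s,x,z) for x in p],np.float32)),m
E
python3 - <<'E'
from meas2 import *
for n,lo,hi in(("top",100,175),("scene",74,93)):
    for i,c in enumerate(U[n]):
        R,m=face2(n,c,lo,hi,k=13 if n=="top" else 15);print(n,i,show(R),m.sum()); S[n]["color"][m>0]=(0,0,255)
s=S["top"];im=s["color"]
for u,v in ((314,265),(388,288),(448,268)):
    g=s["g"][v-9:v+10,u-9:u+10];m=(g<95).astype(np.uint8);k,l,st,cc=cv2.connectedComponentsWithStats(m)
    j=min(range(1,k),key=lambda j:np.hypot(*(cc[j]-9)) if st[j,4]>20 else 99);print("button",st[j],plane(s,cc[j]+[u-9,v-9],84).round(1))
# rack top-view line fits on z=36 : +x long edge, +y end, slot edges
m=np.zeros(s["g"].shape,np.uint8);r=np.s_[235:312,130:250];m[r]=s["steel"][r]&(s["g"][r]<100)
p=max(cv2.findContours(m,0,cv2.CHAIN_APPROX_NONE)[0],key=len)[:,0]
m2=m.copy();q=np.array([plane(s,x,36) for x in p],np.float32);print("rack all",show(cv2.minAreaRect(q)))
# +x edge: topmost pixel per column
up=np.array([plane(s,(u,np.argmax(m[:,u])-.5),36) for u in range(156,236)],np.float32)
vx,vy,x0,y0=cv2.fitLine(up,cv2.DIST_HUBER,0,.01,.01).ravel();print("+x edge yaw",np.degrees(np.arctan2(vy,vx)),x0,y0)
a=np.linspace(0,1,9)
sc=S["scene"];print(sc["g"][165:215:2,380],sc["g"][165:215:2,410],sc["g"][198,356:460:4])
k=np.hstack([S["top"]["color"][235:310,290:490],S["scene"]["color"][200:300,145:345][:75]]);cv2.imwrite("pics/faces.png",cv2.resize(k,(800,150)))
E
```

```text
top 0 [547.6 -21.2  32.6  24.4  17.5] 163
top 1 [ 507.6 -159.1   31.6   21.8   22.9] 185
top 2 [ 535.8 -272.    30.8   25.4   10.6] 168
scene 0 [533.6  -3.2  64.9  61.6  21.6] 478
scene 1 [ 501.8 -137.    61.4   30.   -63.9] 331
scene 2 [ 539.1 -269.3   32.5   25.5   19.4] 169
button [  4   3  15  16 143] [537.9  -2.8]
button [  4   3  15  16 154] [ 494.8 -139.9]
button [  4   4  13  15 141] [ 530.6 -251. ]
rack all [535.  237.1 187.   75.5  73.7]
+x edge yaw 73.66771 571.71545 228.56635
[123 121 122 124 123  79  58  59  59  49  40  39  39  55  59  59  58  60
  60  59  43  39  39  38  46] [126 125 110  64  40  36  36  37  38  38  37  39  52  57  59  59  60  58
  40  38  38  38  72 127 127] [125  75  30  60  56  58  59  58  59  59  59  59  59  60  60  58  55  46
  40  39  39  38  38  38  78 124]
```

View pics/faces.png

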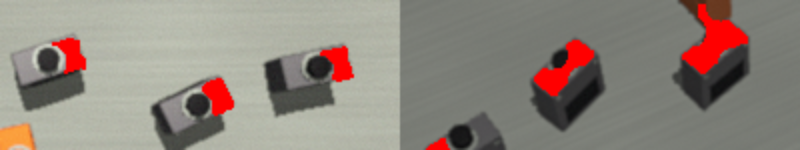

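Masks catch only half of each face (the ring splits them), so I'll join the pieces.

```bash
cat > meas3.py <<'E'
from meas import *
def face3(n,c,lo,hi,z=70,w=22):
    s=S[n];u,v=c;m=np.zeros(s["g"].shape,np.uint8);r=np.s_[v-w:v+w,u-w:u+w]
    im=s["color"].astype(int);ok=(abs(im[...,2]-im[...,0])<25)
    m[r]=(s["g"][r]>lo)&(s["g"][r]<hi)&s["steel"][r]&ok[r]
    m=cv2.morphologyEx(m,cv2.MORPH_OPEN,np.ones((3,3),np.uint8))
    K,l,st,cc=cv2.connectedComponentsWithStats(m,connectivity=4)
    j=[j for j in range(1,K) if st[j,4]>35 and np.hypot(*(cc[j]-[u,v]))<17]
    m=np.isin(l,j).astype(np.uint8);y,x=np.nonzero(m)
    return cv2.minAreaRect(np.array([plane(s,q,z) for q in zip(x,y)],np.float32)),m
E
python3 - <<'E'
from meas3 import *
C={}
for n,lo,hi in(("top",100,176),("scene",74,96)):
    for i,c in enumerate(U[n]):
        R,m=face3(n,c,lo,hi);C[n,i]=R[0];print(n,i,show(R),m.sum()); S[n]["color"][m>0]=(0,0,255)
for i in range(3):
    # triangulate the face centre: intersect camera->face-centre rays
    def rr(n):
        o=S[n]["pose"][:3,3];return o,np.array([*C[n,i],70.])-o
    o,d=rr("top");p,e=rr("scene");k=np.linalg.lstsq(np.c_[d,-e],p-o,rcond=None)[0];x,y=o+k[0]*d,p+k[1]*e
    print("tri",i,((x+y)/2).round(1),np.linalg.norm(x-y).round(1))
# rack corner-based: scene top face
s=S["scene"];m=np.zeros(s["g"].shape,np.uint8);r=np.s_[170:215,355:460];m[r]=(s["g"][r]>50)&(s["g"][r]<72)&s["steel"][r]
m=cv2.morphologyEx(m,cv2.MORPH_OPEN,np.ones((2,2),np.uint8));K,l,st,cc=cv2.connectedComponentsWithStats(m);j=1+np.argmax(st[1:,4]);y,x=np.nonzero(l==j)
print("rack scene",show(cv2.minAreaRect(np.array([plane(s,q,36) for q in zip(x,y)],np.float32))))
s["color"][l==j]=(0,255,0)
k=np.hstack([S["top"]["color"][235:310,290:490],S["scene"]["color"][155:305,145:465][:,:]][1:]) ;k=np.vstack([np.pad(S["top"]["color"][235:310,290:490],((0,0),(0,120),(0,0))),k]);cv2.imwrite("pics/faces2.png",cv2.resize(k,None,fx=2.4,fy=2.4))
E
```

```text
top 0 [543.6  -1.   63.   29.1 -72.3] 293
top 1 [ 500.6 -138.7   62.9   31.6  -66.3] 333
top 2 [ 534.6 -252.7   62.4   31.2  -79.5] 323
scene 0 [546.1   1.2  62.5  32.  -72.7] 245
scene 1 [ 501.6 -136.8   62.    30.   -63.9] 235
scene 2 [ 535.3 -251.6   63.9   31.   -79.5] 289
tri 0 [5.443e+02 3.000e-01 6.790e+01] 3.0
tri 1 [ 501.  -137.7   69.8] 2.1
tri 2 [ 534.8 -252.1   69.8] 1.3
rack scene [541.4 242.5 178.6  73.6  73.9]
```

View pics/faces2.png

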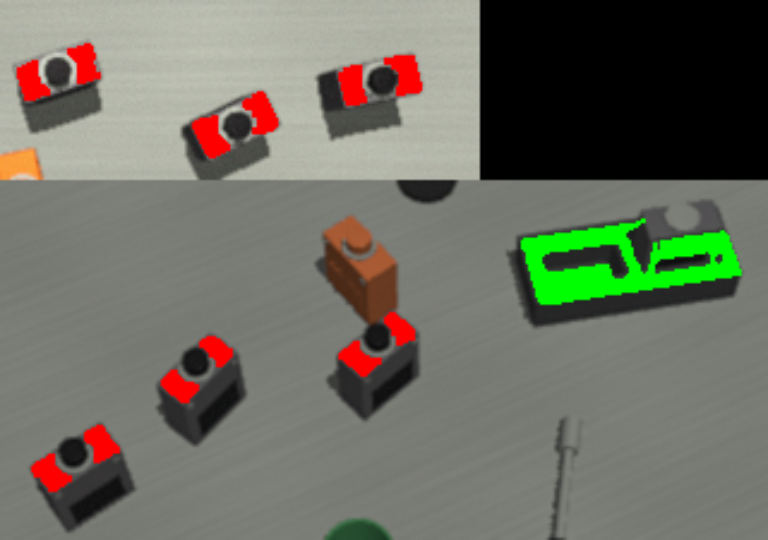

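Faces read 62–64 × 30–32 mm with triangulated heights of 68–70 mm, which matches the units. The rack reads 36 mm high at 178 × 74 mm. I'll move over the nearest unit with the fingers shut.

play_rows([
  {"delta_pos": [0.05,-0.033,0],"rot": [0,0,-10.3],"claw": 0},
  {"delta_pos": [0.1,-0.066,0],"rot": [0,0,-20.6],"claw": 0},
  {"delta_pos": [0.15,-0.099,0],"rot": [0,0,-31],"claw": 0},
  {"delta_pos": [0.2,-0.132,0.01],"rot": [0,0,-41.3],"claw": 0},
  {"delta_pos": [0.25,-0.165,0.02],"rot": [0,0,-51.6],"claw": 0},
  {"delta_pos": [0.3,-0.198,0.03],"rot": [0,0,-62],"claw": 0},
  {"delta_pos": [0.35,-0.23,0.04],"rot": [0,0,-72.3],"claw": 0},
  {"delta_pos": [0.4,-0.262,0.05],"rot": [0,0,-82.6],"claw": 0},
], grip_force=20)

```text
t: 1.5
position: [490.9, -300.1, 172.7]
ee_rot: [2.076, 2.356, -0.0]
contact_force: [0.4, 0.4, -0.6]
gripper_width: 14.5
gripper_force: 0.0
```

```bash
cat > go.py <<'E'
# go.py x y yaw : shift in tool axes (m) and tool-z turn to bring TCP to x,y and tool y to yaw(deg, mod 180)
import sys,numpy as np
from workcell import sense
from scipy.spatial.transform import Rotation as Ro
s=sense();R=Ro.from_rotvec(s["ee_rot"]).as_matrix();p=s["position"]
x,y,yaw=map(float,sys.argv[1:4]);d=R.T@(np.array([x,y,p[2]])-p)/1000
ty=np.degrees(np.arctan2(R[1,1],R[0,1]));t=(yaw-ty+90)%180-90
print("t",round(s["t"],2),"pos",p.round(1),"toolY",ty.round(1),"tilt z",R[:,2].round(4),"shift",d.round(4),"turn z",round(-t,1),"F",s["contact_force"].round(2),"w",round(s["gripper_width"],1),"q1,7",s["joint_positions"][[0,6]].round(2))
E
python3 go.py 534.8 -252.1 17.5
```

```text
t 1.5 pos [ 490.9 -300.1  172.7] toolY 7.2 tilt z [ 8.e-04 -9.e-04 -1.e+00] shift [ 0.0421  0.0496 -0.    ] turn z -10.3 F [ 0.42  0.42 -0.61] w 14.5 q1,7 [0.86 0.4 ]
```

play_rows([
  {"delta_pos": [0.042,0.0496,0],"rot": [0,0,-10.3],"claw": 0},
  {"delta_pos": [0.0421,0.0496,0.03],"rot": [0,0,-10.3],"claw": 0},
  {"delta_pos": [0.0421,0.0496,0.06],"rot": [0,0,-10.3],"claw": 0},
  {"delta_pos": [0.0421,0.0496,0.078],"rot": [0,0,-10.3],"claw": 0},
  {"delta_pos": [0.0421,0.0496,0.08],"rot": [0,0,-10.3],"claw": 0},
  {"delta_pos": [0.0421,0.0496,0.08],"rot": [0,0,-10.3],"claw": 0},
])

```text
t: 2.25
position: [534.5, -253.9, 93.4]
ee_rot: [1.864, 2.527, 0.001]
contact_force: [0.6, 0.1, -0.4]
gripper_width: 0.4
gripper_force: 0.0
```

```bash
python3 go.py 534.8 -252.1 17.5; python3 - <<'E'
from h import *
from workcell import snapshot
k=[cv2.resize(snapshot(n)["color"][a:a+100,b:b+130],None,fx=3,fy=3) for n,a,b in(("scene",210,110),("top",205,380))]
cv2.imwrite("pics/press.png",np.clip(np.hstack(k)*1.5,0,255).astype(np.uint8))
E
```

```text
t 2.25 pos [ 534.5 -253.9   93.4] toolY 17.2 tilt z [ 1.4e-03 -6.0e-04 -1.0e+00] shift [ 0.0017  0.0008 -0.    ] turn z -0.3 F [ 0.65  0.08 -0.36] w 0.4 q1,7 [0.75 0.39]
```

View pics/press.png

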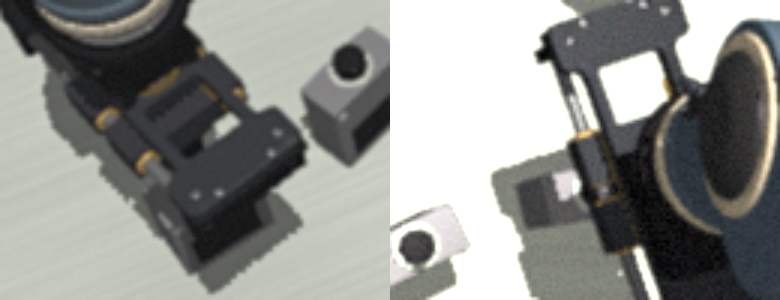

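The gripper hides the button in both views; the unit itself stands as it was. I'll press slowly.

play_rows([
  {"delta_pos": [0.0015,0.0008,0.006],"rot": [0,0,0],"claw": 0},
  {"delta_pos": [0.0015,0.0008,0.009],"rot": [0,0,0],"claw": 0},
  {"delta_pos": [0.0015,0.0008,0.012],"rot": [0,0,0],"claw": 0},
  {"delta_pos": [0.0015,0.0008,0.0145],"rot": [0,0,0],"claw": 0},
  {"delta_pos": [0.0015,0.0008,0.017],"rot": [0,0,0],"claw": 0},
  {"delta_pos": [0.0015,0.0008,0.0185],"rot": [0,0,0],"claw": 0},
  {"delta_pos": [0.0015,0.0008,0.019],"rot": [0,0,0],"claw": 0},
  {"delta_pos": [0.0015,0.0008,0.019],"rot": [0,0,0],"claw": 0},
])

```text
t: 3.35
position: [535.0, -251.7, 75.4]
ee_rot: [1.863, 2.528, 0.0]
contact_force: [-3.8, 2.1, 13.5]
gripper_width: 0.5
gripper_force: 7.0
```

play_rows([
  {"delta_pos": [0,0,-0.003],"rot": [0,0,0],"claw": 0},
  {"delta_pos": [0,0,-0.006],"rot": [0,0,0],"claw": 0},
  {"delta_pos": [0,0,-0.006],"rot": [0,0,0],"claw": 0},
  {"delta_pos": [0,0,-0.006],"rot": [0,0,0],"claw": 0},
])

```text
t: 3.85
position: [534.3, -251.7, 79.4]
ee_rot: [-1.864, -2.529, -0.0]
contact_force: [-0.1, 1.4, 2.0]
gripper_width: 0.2
gripper_force: 1.5
```

```bash
python3 go.py 501 -137.7 17.5
```

```text
t 3.85 pos [ 534.3 -251.7   79.4] toolY 17.2 tilt z [ 1.e-04  2.e-04 -1.e+00] shift [0.1188 0.0019 0.    ] turn z -0.3 F [-0.14  1.43  2.04] w 0.2 q1,7 [0.74 0.37]
```

About 2 N remains at 79 mm, so this unit is probably springing back. I'll confirm by picture later and go on to the middle unit.

play_rows([
  {"delta_pos": [0,0,-0.015],"rot": [0,0,0],"claw": 0},
  {"delta_pos": [0.02,0,-0.03],"rot": [0,0,0],"claw": 0},
  {"delta_pos": [0.07,0.001,-0.03],"rot": [0,0,0],"claw": 0},
  {"delta_pos": [0.115,0.002,-0.028],"rot": [0,0,0],"claw": 0},
  {"delta_pos": [0.119,0.002,-0.02],"rot": [0,0,0],"claw": 0},
  {"delta_pos": [0.119,0.002,-0.013],"rot": [0,0,0],"claw": 0},
  {"delta_pos": [0.119,0.002,-0.013],"rot": [0,0,0],"claw": 0},
])

```text
t: 4.72
position: [500.7, -138.7, 92.1]
ee_rot: [-1.866, -2.527, 0.001]
contact_force: [0.9, 0.2, 0.2]
gripper_width: 0.5
gripper_force: 0.0
```

```bash
python3 go.py 501 -137.7 17.5
```

```text
t 4.72 pos [ 500.7 -138.7   92.1] toolY 17.1 tilt z [-8.e-04 -3.e-04 -1.e+00] shift [ 0.0009  0.0006 -0.    ] turn z -0.4 F [0.91 0.19 0.24] w 0.5 q1,7 [0.62 0.2 ]
```

play_rows([
  {"delta_pos": [0.0008,0.0006,0.006],"rot": [0,0,0],"claw": 0},
  {"delta_pos": [0.0008,0.0006,0.009],"rot": [0,0,0],"claw": 0},
  {"delta_pos": [0.0008,0.0006,0.012],"rot": [0,0,0],"claw": 0},
  {"delta_pos": [0.0008,0.0006,0.0145],"rot": [0,0,0],"claw": 0},
  {"delta_pos": [0.0008,0.0006,0.017],"rot": [0,0,0],"claw": 0},
  {"delta_pos": [0.0008,0.0006,0.0185],"rot": [0,0,0],"claw": 0},
  {"delta_pos": [0.0008,0.0006,0.019],"rot": [0,0,0],"claw": 0},
  {"delta_pos": [0.0008,0.0006,0.019],"rot": [0,0,0],"claw": 0},
])

```text
t: 5.72
position: [502.3, -136.9, 75.4]
ee_rot: [1.863, 2.527, -0.0]
contact_force: [-2.4, -0.3, 16.0]
gripper_width: 0.4
gripper_force: 8.1
```

play_rows([
  {"delta_pos": [0,0,-0.003],"rot": [0,0,0],"claw": 0},
  {"delta_pos": [0,0,-0.006],"rot": [0,0,0],"claw": 0},
  {"delta_pos": [0,0,-0.006],"rot": [0,0,0],"claw": 0},
  {"delta_pos": [0,0,-0.006],"rot": [0,0,0],"claw": 0},
])

```text
t: 6.22
position: [501.0, -136.6, 79.2]
ee_rot: [-1.864, -2.528, 0.0]
contact_force: [0.4, 0.1, 1.5]
gripper_width: 0.6
gripper_force: 0.0
```

```bash
python3 go.py 544.3 0.3 17.5
```

```text
t 6.22 pos [ 501.  -136.6   79.2] toolY 17.2 tilt z [-6.e-04  3.e-04 -1.e+00] shift [0.1179 0.0819 0.    ] turn z -0.3 F [0.45 0.14 1.55] w 0.6 q1,7 [0.61 0.18]
```

play_rows([
  {"delta_pos": [0,0,-0.015],"rot": [0,0,0],"claw": 0},
  {"delta_pos": [0.02,0.014,-0.03],"rot": [0,0,0],"claw": 0},
  {"delta_pos": [0.068,0.047,-0.03],"rot": [0,0,0],"claw": 0},
  {"delta_pos": [0.11,0.077,-0.028],"rot": [0,0,0],"claw": 0},
  {"delta_pos": [0.118,0.082,-0.02],"rot": [0,0,0],"claw": 0},
  {"delta_pos": [0.118,0.082,-0.013],"rot": [0,0,0],"claw": 0},
  {"delta_pos": [0.118,0.082,-0.013],"rot": [0,0,0],"claw": 0},
])

```text
t: 7.1
position: [543.8, -1.1, 92.0]
ee_rot: [-1.866, -2.526, 0.003]
contact_force: [-0.5, 0.3, -0.3]
gripper_width: 0.2
gripper_force: 0.0
```

```bash
python3 go.py 544.3 0.3 17.5
```

```text
t 7.1 pos [543.8  -1.1  92. ] toolY 17.1 tilt z [-0.0018 -0.0011 -1.    ] shift [ 0.0012  0.0009 -0.    ] turn z -0.4 F [-0.52  0.27 -0.27] w 0.2 q1,7 [ 0.36 -0.09]
```

play_rows([
  {"delta_pos": [0.001,0.0008,0.006],"rot": [0,0,0],"claw": 0},
  {"delta_pos": [0.001,0.0008,0.009],"rot": [0,0,0],"claw": 0},
  {"delta_pos": [0.001,0.0008,0.012],"rot": [0,0,0],"claw": 0},
  {"delta_pos": [0.001,0.0008,0.0145],"rot": [0,0,0],"claw": 0},
  {"delta_pos": [0.001,0.0008,0.017],"rot": [0,0,0],"claw": 0},
  {"delta_pos": [0.001,0.0008,0.0185],"rot": [0,0,0],"claw": 0},
  {"delta_pos": [0.001,0.0008,0.019],"rot": [0,0,0],"claw": 0},
  {"delta_pos": [0.001,0.0008,0.019],"rot": [0,0,0],"claw": 0},
])

```text
t: 8.1
position: [546.5, 1.0, 75.5]
ee_rot: [1.863, 2.526, 0.001]
contact_force: [-2.4, -2.6, 14.9]
gripper_width: 0.3
gripper_force: 7.8
```

play_rows([
  {"delta_pos": [0,0,-0.003],"rot": [0,0,0],"claw": 0},
  {"delta_pos": [0,0,-0.006],"rot": [0,0,0],"claw": 0},
  {"delta_pos": [0,0,-0.006],"rot": [0,0,0],"claw": 0},
  {"delta_pos": [0,0,-0.006],"rot": [0,0,0],"claw": 0},
])

```text
t: 8.6
position: [544.9, 1.7, 79.2]
ee_rot: [-1.863, -2.529, 0.0]
contact_force: [0.5, 0.5, 0.6]
gripper_width: 0.4
gripper_force: 0.0
```

play_rows([
  {"delta_pos": [0,0,-0.02],"rot": [0,0,0],"claw": 0},
  {"delta_pos": [0,0,-0.06],"rot": [0,0,0],"claw": 0},
  {"delta_pos": [0.03,0.03,-0.09],"rot": [0,0,0],"claw": 0},
  {"delta_pos": [0.06,0.06,-0.1],"rot": [0,0,0],"claw": 0},
  {"delta_pos": [0.1,0.1,-0.1],"rot": [0,0,0],"claw": 0.69},
  {"delta_pos": [0.14,0.1,-0.1],"rot": [0,0,0],"claw": 0.69},
])

```text
t: 9.35
position: [600.9, 167.0, 179.2]
ee_rot: [-1.865, -2.528, -0.003]
contact_force: [-0.4, 0.3, 0.1]
gripper_width: 13.0
gripper_force: 0.0
```

```bash
python3 - <<'E'
from meas3 import *
from workcell import sense
for n,lo,hi in(("top",100,176),("scene",74,96)):
    for i,c in enumerate(U[n]):
        try: R,m=face3(n,c,lo,hi);print(n,i,show(R),m.sum())
        except Exception as e: print(n,i,"hidden")
for u,v in((302,220),(226,230),(175,268)):
    r=S["scene"]["color"].max(2)[v-9:v+10,u-9:u+10];k,l,s,cc=cv2.connectedComponentsWithStats((r<52).astype(np.uint8))
    j=min([j for j in range(1,k) if s[j,4]>20],key=lambda j:np.hypot(*(cc[j]-9)));print(s[j],(cc[j]+[u-9,v-9]).round(1))
o=[cv2.resize(S["scene"]["color"][205:305,145:345],(800,400))];cv2.imwrite("pics/after.png",np.clip(o[0]*1.4,0,255).astype(np.uint8)) 
E
```

```text
top 0 [540.2 -25.8  18.2   8.4 -68.9] 41
top 1 [ 501.4 -138.5   62.4   33.1  -64.7] 330
top 2 [ 534.2 -252.4   63.    31.6  -78.9] 324
scene 0 [545.3   0.7  60.4  32.1 -74.7] 229
scene 1 [ 502.8 -136.9   62.    31.6  -64.5] 236
scene 2 [ 536.1 -251.9   64.    31.   -77.1] 275
[ 4  7 10  8 62] [301.9 221.5]
[ 5  7 10  8 65] [226.4 231.7]
[  4   4  11  11 102] [175. 268.]
```

View pics/after.png

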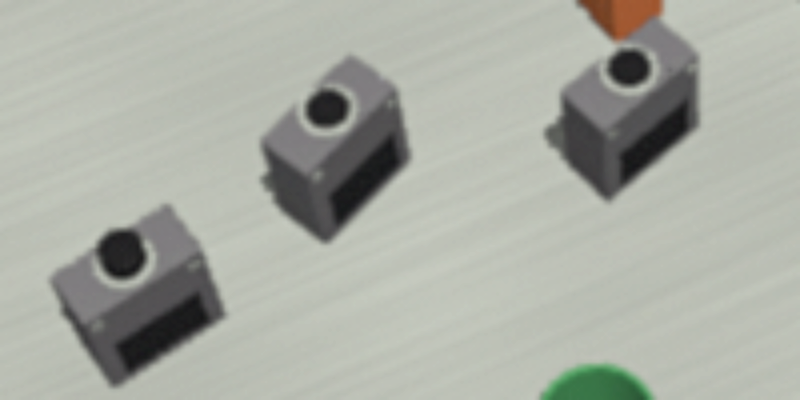

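The left unit's button (crop (120,253)) has sprung back up: its blob is the same as before, 102 px. The middle and right buttons are latched down (62–65 px). The left unit is the faulty one, so I'll go back to it with the fingers open.

```bash
python3 go.py 534.9 -252.1 11
```

```text
t 9.45 pos [596.9 171.8 179.4] toolY 17.7 tilt z [-0.0016  0.0041 -1.    ] shift [-0.3849 -0.1882 -0.0017] turn z 6.7 F [0.02 0.35 0.13] w 20.9 q1,7 [ 0.1  -0.31]
```

play_rows([
  {"delta_pos": [-0.055,-0.027,0],"rot": [0,0,2],"claw": 0.69},
  {"delta_pos": [-0.11,-0.054,0],"rot": [0,0,4],"claw": 0.69},
  {"delta_pos": [-0.165,-0.081,0],"rot": [0,0,6],"claw": 0.69},
  {"delta_pos": [-0.22,-0.108,0],"rot": [0,0,6.5],"claw": 0.69},
  {"delta_pos": [-0.275,-0.135,0],"rot": [0,0,6.5],"claw": 0.69},
  {"delta_pos": [-0.33,-0.162,0],"rot": [0,0,6.5],"claw": 0.69},
  {"delta_pos": [-0.385,-0.188,0.03],"rot": [0,0,6.5],"claw": 0.69},
  {"delta_pos": [-0.385,-0.188,0.05],"rot": [0,0,6.5],"claw": 0.69},
])

```text
t: 10.45
position: [530.9, -265.5, 128.1]
ee_rot: [2.016, 2.409, -0.005]
contact_force: [-0.4, 0.2, -1.4]
gripper_width: 60.2
gripper_force: 0.0
```

```bash
sleep 0; python3 go.py 534.9 -252.1 11
```

```text
t 10.45 pos [ 530.9 -265.5  128.1] toolY 10.1 tilt z [-0.0019 -0.0026 -1.    ] shift [ 0.0125  0.0063 -0.    ] turn z -0.9 F [-0.41  0.18 -1.41] w 60.2 q1,7 [0.75 0.33]
```

play_rows([
  {"delta_pos": [0.006,0.003,0],"rot": [0,0,-0.5],"claw": 0.69},
  {"delta_pos": [0.006,0.003,0],"rot": [0,0,-0.5],"claw": 0.69},
  {"delta_pos": [0.006,0.003,0],"rot": [0,0,-0.5],"claw": 0.69},
])

```text
t: 10.82
position: [536.5, -250.9, 130.8]
ee_rot: [1.99, 2.429, 0.001]
contact_force: [-0.3, -0.4, -0.6]
gripper_width: 59.9
gripper_force: 0.0
```

```bash
python3 go.py 534.9 -252.1 11
```

```text
t 10.82 pos [ 536.5 -250.9  130.8] toolY 11.4 tilt z [ 2.1e-03 -7.0e-04 -1.0e+00] shift [-0.0008 -0.0018 -0.    ] turn z 0.4 F [-0.29 -0.43 -0.59] w 59.9 q1,7 [0.73 0.32]
```

play_rows([
  {"delta_pos": [-0.0008,-0.0018,0.03],"rot": [0,0,0.3],"claw": 0.69},
  {"delta_pos": [-0.0008,-0.0018,0.06],"rot": [0,0,0.3],"claw": 0.69},
  {"delta_pos": [-0.0008,-0.0018,0.085],"rot": [0,0,0.3],"claw": 0.69},
  {"delta_pos": [-0.0008,-0.0018,0.0915],"rot": [0,0,0.3],"claw": 0.69},
  {"delta_pos": [-0.0008,-0.0018,0.0915],"rot": [0,0,0.3],"claw": 0.69},
  {"delta_pos": [-0.0008,-0.0018,0.0915],"rot": [0,0,0.3],"claw": 0.3},
  {"delta_pos": [-0.0008,-0.0018,0.0915],"rot": [0,0,0.3],"claw": 0.3},
  {"delta_pos": [-0.0008,-0.0018,0.0915],"rot": [0,0,0.3],"claw": 0.3},
], grip_force=25)

```text
t: 11.82
position: [534.1, -253.4, 38.6]
ee_rot: [2.0, 2.422, 0.0]
contact_force: [-0.1, -0.7, -0.3]
gripper_width: 37.8
gripper_force: 0.0
```

play_rows([
  {"delta_pos": [0,0,0],"rot": [0,0,0],"claw": 0.3},
  {"delta_pos": [0,0,0],"rot": [0,0,0],"claw": 0.3},
  {"delta_pos": [0,0,0],"rot": [0,0,0],"claw": 0.3},
])

```text
t: 12.2
position: [534.0, -253.4, 38.4]
ee_rot: [2.0, 2.422, -0.0]
contact_force: [-0.5, -0.3, 3.6]
gripper_width: 31.8
gripper_force: 25.0
```

Gripped at 31.8 mm. I'll lift.

play_rows([
  {"delta_pos": [0,0,-0.01],"rot": [0,0,0],"claw": 0.3},
  {"delta_pos": [0,0,-0.03],"rot": [0,0,0],"claw": 0.3},
  {"delta_pos": [0,0,-0.06],"rot": [0,0,0],"claw": 0.3},
  {"delta_pos": [0,0,-0.09],"rot": [0,0,0],"claw": 0.3},
  {"delta_pos": [0,0,-0.11],"rot": [0,0,0],"claw": 0.3},
  {"delta_pos": [0,0,-0.11],"rot": [0,0,0],"claw": 0.3},
])

```text
t: 12.95
position: [535.1, -253.6, 150.7]
ee_rot: [1.997, 2.419, 0.002]
contact_force: [0.1, 0.2, -2.3]
gripper_width: 31.8
gripper_force: 25.0
```

```bash
python3 go.py 527.4 202.1 -16.3
```

```text
t 12.95 pos [ 535.1 -253.6  150.7] toolY 10.9 tilt z [ 0.0044 -0.0022 -1.    ] shift [ 0.4489  0.0787 -0.001 ] turn z 27.2 F [ 0.07  0.24 -2.27] w 31.8 q1,7 [0.75 0.33]
```

play_rows([
  {"delta_pos": [0.03,0.005,0],"rot": [0,0,2],"claw": 0.3},
  {"delta_pos": [0.08,0.013,0],"rot": [0,0,5],"claw": 0.3},
  {"delta_pos": [0.13,0.022,0],"rot": [0,0,8],"claw": 0.3},
  {"delta_pos": [0.18,0.031,0],"rot": [0,0,11],"claw": 0.3},
  {"delta_pos": [0.23,0.04,0],"rot": [0,0,14],"claw": 0.3},
  {"delta_pos": [0.28,0.049,0],"rot": [0,0,17],"claw": 0.3},
  {"delta_pos": [0.33,0.058,0],"rot": [0,0,20],"claw": 0.3},
  {"delta_pos": [0.37,0.065,0],"rot": [0,0,23],"claw": 0.3},
])

```text
t: 13.95
position: [526.6, 124.6, 147.5]
ee_rot: [-2.442, -1.975, 0.001]
contact_force: [0.4, 0.3, -1.4]
gripper_width: 32.0
gripper_force: 25.0
```

```bash
python3 go.py 527.4 202.1 -16.3
```

```text
t 13.95 pos [526.6 124.6 147.5] toolY -12.1 tilt z [-1.2e-03  1.0e-04 -1.0e+00] shift [ 0.076  -0.0154  0.    ] turn z 4.2 F [ 0.43  0.31 -1.43] w 32.0 q1,7 [ 0.11 -0.74]
```

```bash
python3 - <<'E'
from h import *
from workcell import snapshot
S={n:snapshot(n) for n in("top","scene")}
n=np.array([.960,-.281]);t=np.array([.281,.960])
def edges(name,a,b,z=36,k=120):
    im=cv2.imread(f"pics/{name}0.png").max(2).astype(np.float32)
    P=np.linspace(a,b,k);v=cv2.remap(cv2.GaussianBlur(im,(0,0),.8),P[:,0].astype(np.float32)[None],P[:,1].astype(np.float32)[None],1)[0]
    g=np.gradient(v);out=[]
    for i in range(2,k-2):
        if abs(g[i])>.8 and abs(g[i])==abs(g[i-2:i+3]).max():
            q=plane(S[name],P[i],z);out.append((round(float(n@q),1),round(float(t@q),1),int(np.sign(g[i]))))
    return out
def px(name,N,T,z=36):
    s=S[name];p=np.array([*(N*n+T*t),z]);c=s["pose"][:3,:3].T@(p-s["pose"][:3,3]);return s["cx"]-s["fx"]*c[0]/c[2],s["cy"]+s["fy"]*c[1]/c[2]
for nm in S:
    for T in(325,340,355):print(nm,"across T",T,[(e[0],e[2]) for e in edges(nm,px(nm,395,T),px(nm,500,T))])
    for N in(440,449,458):print(nm,"along N",N,[(e[1],e[2]) for e in edges(nm,px(nm,N,280),px(nm,N,400))])
E
python3 go.py 527.4 202.1 -16.3
```

```text
top across T 325 [(402.2, -1), (411.8, 1), (427.6, -1), (433.7, 1), (458.5, -1), (468.2, 1), (486.0, 1), (493.1, -1)]
top across T 340 [(403.1, -1), (411.8, 1), (427.6, -1), (433.7, 1), (457.6, -1), (468.2, 1), (486.0, 1)]
top across T 355 [(403.1, -1), (427.6, -1), (433.7, 1), (441.7, 1), (457.6, -1), (468.2, 1), (486.0, 1)]
top along N 440 [(282.2, -1), (292.2, 1), (304.3, -1), (308.3, 1), (348.7, -1), (364.8, -1), (374.9, 1), (387.1, -1)]
top along N 449 [(283.2, -1), (293.2, 1), (304.3, -1), (309.3, 1), (364.8, -1), (375.9, 1), (386.1, -1)]
top along N 458 [(283.2, -1), (293.2, 1), (305.3, -1), (313.4, -1), (321.4, -1), (325.5, 1), (329.5, -1), (344.6, -1), (349.7, 1), (365.8, -1), (374.9, 1), (389.1, -1)]
scene across T 325 [(411.7, -1), (433.4, -1), (451.1, 1), (486.7, -1)]
scene across T 340 [(411.7, -1), (433.4, -1), (451.1, 1), (486.7, -1)]
scene across T 355 [(412.6, -1), (433.4, -1), (452.0, 1), (485.8, -1)]
scene along N 440 [(294.2, 1), (310.3, -1), (369.8, -1), (376.9, 1), (389.0, -1)]
scene along N 449 [(283.2, -1), (294.2, 1), (308.2, -1), (367.8, -1), (375.9, 1), (388.0, -1)]
scene along N 458 [(283.2, -1), (294.2, 1), (306.2, -1), (364.7, -1), (375.9, 1), (390.1, -1), (397.2, 1)]
t 14.05 pos [526.2 128.7 147.9] toolY -11.6 tilt z [-5.0e-04  3.6e-03 -1.0e+00] shift [ 0.0722 -0.0135  0.0003] turn z 4.7 F [-0.05  1.15 -1.18] w 32.0 q1,7 [ 0.1  -0.74]
```

```bash
python3 go.py 525.7 200.7 -16.3
```

```text
t 14.05 pos [526.2 128.7 147.9] toolY -11.6 tilt z [-5.0e-04  3.6e-03 -1.0e+00] shift [ 0.0705 -0.0149  0.0003] turn z 4.7 F [-0.05  1.15 -1.18] w 32.0 q1,7 [ 0.1  -0.74]
```

play_rows([
  {"delta_pos": [0.03,-0.006,0],"rot": [0,0,2],"claw": 0.3},
  {"delta_pos": [0.055,-0.011,0],"rot": [0,0,4],"claw": 0.3},
  {"delta_pos": [0.068,-0.014,0],"rot": [0,0,4.3],"claw": 0.3},
  {"delta_pos": [0.07,-0.014,0],"rot": [0,0,4.3],"claw": 0.3},
  {"delta_pos": [0.07,-0.014,0.02],"rot": [0,0,4.3],"claw": 0.3},
  {"delta_pos": [0.07,-0.014,0.04],"rot": [0,0,4.3],"claw": 0.3},
  {"delta_pos": [0.07,-0.014,0.05],"rot": [0,0,4.3],"claw": 0.3},
  {"delta_pos": [0.07,-0.014,0.05],"rot": [0,0,4.3],"claw": 0.3},
])

```text
t: 15.05
position: [528.3, 192.7, 97.4]
ee_rot: [-2.516, -1.881, 0.003]
contact_force: [0.4, 0.7, -1.5]
gripper_width: 31.9
gripper_force: 25.0
```

```bash
python3 go.py 525.7 200.7 -16.3
```

```text
t 15.05 pos [528.3 192.7  97.4] toolY -16.4 tilt z [-0.0014 -0.001  -1.    ] shift [ 0.007  -0.0048 -0.    ] turn z -0.1 F [ 0.44  0.65 -1.5 ] w 31.9 q1,7 [-0.05 -0.98]
```

play_rows([
  {"delta_pos": [0.007,-0.0048,0],"rot": [0,0,0],"claw": 0.3},
  {"delta_pos": [0.007,-0.0048,0.01],"rot": [0,0,0],"claw": 0.3},
  {"delta_pos": [0.007,-0.0048,0.016],"rot": [0,0,0],"claw": 0.3},
  {"delta_pos": [0.007,-0.0048,0.016],"rot": [0,0,0],"claw": 0.3},
  {"delta_pos": [0.007,-0.0048,0.016],"rot": [0,0,0],"claw": 0.3},
])

```text
t: 15.68
position: [526.0, 201.7, 82.0]
ee_rot: [2.515, 1.882, -0.0]
contact_force: [0.2, 0.2, -1.2]
gripper_width: 31.8
gripper_force: 25.0
```

```bash
python3 go.py 525.7 200.7 -16.3;  python3 - <<'E'
from h import *
from workcell import snapshot
k=[cv2.resize(snapshot(n)["color"][a:a+75,b:b+110],None,fx=3.6,fy=3.6,interpolation=2) for n,a,b in(("scene",150,355),("top",235,140))]
cv2.imwrite("pics/slot.png",np.clip(np.hstack(k)*1.7,0,255).astype(np.uint8))
E
```

```text
t 15.68 pos [526.  201.7  82. ] toolY -16.4 tilt z [ 1.e-04 -1.e-04 -1.e+00] shift [-0.0011 -0.      0.    ] turn z -0.1 F [ 0.22  0.2  -1.2 ] w 31.8 q1,7 [-0.07 -1.01]
```

View pics/slot.png

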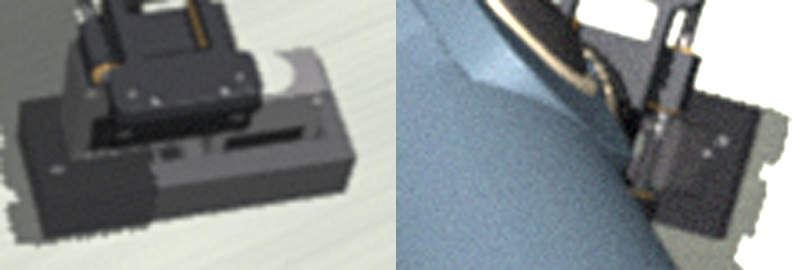

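The arm covers the slot in both views, leaving only the unit's lower edge above the mouth visible, so I'll lower it by feel.

play_rows([
  {"delta_pos": [-0.001,0,0.003],"rot": [0,0,0],"claw": 0.3},
  {"delta_pos": [-0.001,0,0.006],"rot": [0,0,0],"claw": 0.3},
  {"delta_pos": [-0.001,0,0.009],"rot": [0,0,0],"claw": 0.3},
  {"delta_pos": [-0.001,0,0.012],"rot": [0,0,0],"claw": 0.3},
  {"delta_pos": [-0.001,0,0.014],"rot": [0,0,0],"claw": 0.3},
  {"delta_pos": [-0.001,0,0.014],"rot": [0,0,0],"claw": 0.3},
])

```text
t: 16.52
position: [525.5, 200.8, 67.8]
ee_rot: [-2.515, -1.882, 0.001]
contact_force: [1.2, 0.2, -1.8]
gripper_width: 32.0
gripper_force: 25.0
```

Past the chamfer with no load, so I'll keep going down.

play_rows([
  {"delta_pos": [0,0,0.004],"rot": [0,0,0],"claw": 0.3},
  {"delta_pos": [0,0,0.008],"rot": [0,0,0],"claw": 0.3},
  {"delta_pos": [0,0,0.012],"rot": [0,0,0],"claw": 0.3},
  {"delta_pos": [0,0,0.016],"rot": [0,0,0],"claw": 0.3},
  {"delta_pos": [0,0,0.02],"rot": [0,0,0],"claw": 0.3},
  {"delta_pos": [0,0,0.023],"rot": [0,0,0],"claw": 0.3},
  {"delta_pos": [0,0,0.023],"rot": [0,0,0],"claw": 0.3},
])

```text
t: 17.4
position: [525.5, 200.8, 44.8]
ee_rot: [-2.515, -1.882, 0.001]
contact_force: [0.1, -0.2, -1.0]
gripper_width: 32.0
gripper_force: 25.0
```

play_rows([
  {"delta_pos": [0,0,0.001],"rot": [0,0,0],"claw": 0.3},
  {"delta_pos": [0,0,0.0015],"rot": [0,0,0],"claw": 0.3},
  {"delta_pos": [0,0,0.0015],"rot": [0,0,0],"claw": 0.3},
  {"delta_pos": [0,0,0.0015],"rot": [0,0,0],"claw": 0.3},
])

```text
t: 17.9
position: [525.8, 201.0, 44.4]
ee_rot: [2.515, 1.882, 0.001]
contact_force: [-0.9, -1.2, 6.4]
gripper_width: 31.5
gripper_force: 25.0
```

play_rows([
  {"delta_pos": [0,0,0],"rot": [0,0,0],"claw": 0.6},
  {"delta_pos": [0,0,0],"rot": [0,0,0],"claw": 0.6},
  {"delta_pos": [0,0,0],"rot": [0,0,0],"claw": 0.6},
  {"delta_pos": [0,0,0],"rot": [0,0,0],"claw": 0.6},
])

```text
t: 18.4
position: [525.6, 200.8, 43.4]
ee_rot: [2.515, 1.882, -0.0]
contact_force: [0.3, 1.0, -0.6]
gripper_width: 51.6
gripper_force: 0.0
```

play_rows([
  {"delta_pos": [0,0,-0.02],"rot": [0,0,0],"claw": 0.6},
  {"delta_pos": [0,0,-0.06],"rot": [0,0,0],"claw": 0.6},
  {"delta_pos": [0,0,-0.11],"rot": [0,0,0],"claw": 0.6},
  {"delta_pos": [-0.05,0,-0.15],"rot": [0,0,0],"claw": 0.6},
  {"delta_pos": [-0.1,0,-0.16],"rot": [0,0,0],"claw": 0.6},
  {"delta_pos": [-0.15,0,-0.16],"rot": [0,0,0],"claw": 0.6},
  {"delta_pos": [-0.2,0,-0.16],"rot": [0,0,0],"claw": 0.6},
  {"delta_pos": [-0.2,0,-0.16],"rot": [0,0,0],"claw": 0.6},
])

```text
t: 19.4
position: [468.0, 4.8, 203.4]
ee_rot: [2.521, 1.872, -0.003]
contact_force: [0.4, 0.4, 0.4]
gripper_width: 52.4
gripper_force: 0.0
```

```bash
python3 - <<'E'
from h import *
from workcell import snapshot
s=snapshot("scene");cv2.imwrite("pics/end.png",np.clip(cv2.resize(s["color"][135:305,140:470],None,fx=2.4,fy=2.4,interpolation=2)*1.4,0,255).astype(np.uint8))
E
```

```text
(no output)
```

View pics/end.png

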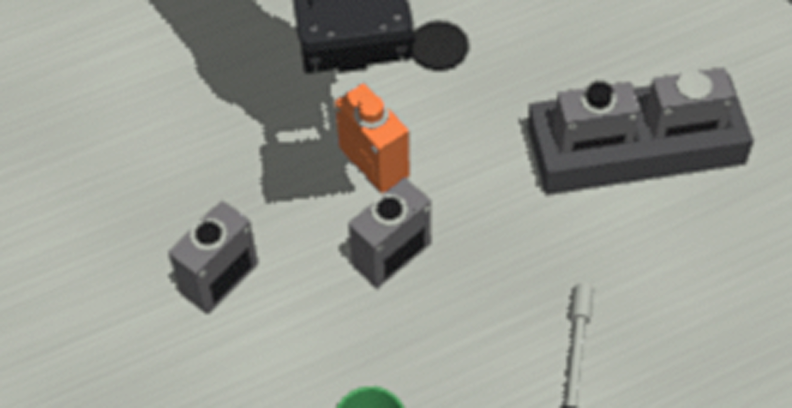

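The faulty unit (crop (598,100)) stands level with the old unit in the rack, and floor contact came at 6 mm, which is fully home. The sound units are in place with their buttons down, and the arm is clear.

```bash
python3 -c "from workcell import close_job; print(close_job())"
```

```text
the job is handed in; nothing more can be done
None
```

I pressed all three buttons; only the unit nearest the jar sprang back up, and it is now upright, fully home in the empty rack slot and released. The two sound units stand where they were with their buttons latched down, and the job is handed in at about 19 s.

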